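Run the hold-to-run paint mixer

TASK

Get the paint in the closed mixing cup mixed: first move the mixer's speed slider to the orange mark, then carry the cup upright to the mixer, drop its three tabs through the notches, push it down against the spring and twist it clockwise (seen from above) about a quarter turn, to the stop. The mixer springs back and stops as soon as it is let go, so finish while still gripping the cup and holding it twisted at the stop; do not disturb the paint pot, dropper bottle, tape roll or painted figure standing around.

Things in the scene. Friction and masses are not known exactly. Their poses are not given: they have to be found in the camera images.
- cup: Closed mixing cup, loose, 0.16-0.25 kg, upright, any yaw: white fluted round body, dark teal lid (fixed). Origin at the centre of its underside, z up. 92 mm tall plus a 3 mm button: foot of 42 mm diameter to z=26 mm (lower edge bevelled from 37 mm over 4 mm), cone, body of 53.6 mm diameter from z=33 to 76 mm (grip here), lid of 50 mm diameter.
- cup_tab (a point): Point on the cup's foot at the tip of one of its three equal bayonet tabs, 26.5 mm out along the cup's +x axis, 7.5 mm above its underside; axes as the cup's. The other tabs are at +120 and -120 degrees. Each tab is 10 mm wide, from z=4 to 11 mm of the cup. Orange bars on the lid's rim and on the body stand over each tab.
- mixer: The mixer, fixed on the table, placed and turned differently each time: light grey base 160 x 110 mm, 30 mm high, with a round tower (97 mm diameter, top at 60 mm) and a control apron on its -x side. Origin on the table on the tower's axis, z up, -x towards the apron with the speed slider.
- mixer_socket (a point): Centre of the round opening in the tower's top face, 60 mm above the table; axes as the mixer's. 45 mm in diameter with three notches, 14.5 mm wide, out to 28.5 mm radius, at 0, +120 and -120 degrees from +x (a dark bar points at each). Any tab fits any notch. Orange dots on the face show where the tabs stand after the turn. The lip is 6 mm thick, with a sprung plate under it.
- socket_push (a joint): How far the sprung plate in the socket is pressed, 0 to 0.007 m; it pushes up with 4 N at 0, 12 N at 0.007. With tabs in the notches the cup rests on it, underside 14 mm below mixer_socket, and cannot turn; pushed 3 mm further the tabs clear the lip (7 mm is the bottom) and it turns clockwise. Eased off, the lip then keeps it at about 0.003.
- socket_turn (a joint): How far the cup's tabs have turned the sprung ring in the socket, clockwise from above: 0 at rest, stop at 1.35 rad (77 degrees). Spring moment back 0.08 N m at 0, 0.29 N m at the stop, plus rubbing under the lip; it springs back when let go. The tabs have play in it: the cup turns 1.25 to 1.45 rad from the notches to the stop.
- speed_slider (a joint): Position of the speed slider, 0 at the left end of its track (mixer +y) to 0.060 m at the right end (mixer -y). The orange mark is at 0.042 m. Friction about 1.5 N, stays where it is left.
- slider_grip (a point): Centre of the slider's cap, 41 mm above the table; axes as the mixer's. Black cap with a white centre line, 12 mm along the track (mixer y), 26 mm across it (mixer x), 16 mm high (from 33 to 49 mm above the table).
- speed_mark (a point): Point on the apron's top face, on the middle of the slider's track at the orange ticks (the pair of longer orange ticks among the white ones); the cap's centre line should stand here. Axes as the mixer's.
- red_pot: Bystander: closed crimson flip-top paint pot, 35 x 31 x 40 mm, loose; origin at the centre of its underside.
- dropper: Bystander: dropper bottle with red paint and white cap, 25 mm diameter, 82 mm tall, loose; origin at the centre of its underside.
- tape: Bystander: roll of masking tape lying flat near the mixer, 100 mm diameter, 25 mm high, loose; origin at the centre of its underside.
- miniature: Bystander: small ochre painted figure on a round black base, 25 mm diameter, 37 mm tall, loose; origin at the centre of its underside.
Things that resemble listed ones, but are neither listed nor needed, are in the scene too. What is shaped like the mixer but turquoise is not meant.

How it is judged:
On the way, in this order (a step that is already met when the one before it is completed fails the run):
1. the speed slider stands at the orange mark (within 4 mm), the cup not yet in the socket (value of joint speed_slider between 0.038 and 0.046 m and horizontal distance between cup and mixer_socket above 0.03 m), for 0.2 s.
2. the cup is pushed down in the socket, sinking the sprung plate by 2.5 mm or more (value of joint socket_push above 0.0025 m and horizontal distance between cup and mixer_socket below 0.004 m and z of cup in the frame of mixer_socket below -0.014 m), for 0.05 s.
At the end, for the whole second after the job is handed in: The fingers still grip the cup (over 2 N), at rest in the socket: within 4 mm of its centre, 0.08 rad of upright, underside over 15 mm below the top face, plate pressed over 2 mm, ring twisted beyond 1.15 rad (stop 1.35); the slider stands within 4 mm of the orange mark (value of joint socket_turn above 1.15 rad and value of joint socket_push above 0.002 m and horizontal distance between cup and mixer_socket below 0.004 m and z of cup in the frame of mixer_socket below -0.015 m and angle between cup's own z axis and vertical below 0.08 rad and linear speed of cup below 0.02 m/s and contact force between the fingers and cup above 2 N and value of joint speed_slider between 0.038 and 0.046 m); the arm keeps its last pose, push and grip.
It fails at once if the cup is tipped more than 35 degrees (angle between cup's own z axis and vertical above 0.61 rad).
It fails at once if a bystander (paint pot, dropper bottle, tape roll or figure) is moved more than 20 mm or knocked over (distance of any of red_pot, dropper, tape, miniature from where it was at the start of the episode above 0.02 m or angle between any of red_pot, dropper, miniature's own z axis and vertical above 0.7 rad).
It also fails if it takes over 67 s, if anything falls off the work surface, if the arm or the gripper's body presses on something with over 40 N, if the wrist force passes 120 N, or if a joint passes its speed limit or range.

ROBOT

A 6-joint arm with a two-finger parallel gripper is mounted at the origin on a cart in front of the work surface, level with it; the furniture and walls round the work are solid. World frame = base frame: x ahead of the robot, y to its left, z up, the work surface at z = 0. Lengths are in m, angles in rad, forces in N, time in s.
With the tool pointing down it reaches from about 0.375 to 0.9 m from the base axis. Payload 3.1 kg.
Tool frame: the origin (TCP) lies between the finger pads; the fingertips stand ahead of it and the grasp point (between the pads) is the TCP (robot.tip_reach is the z of the fingertips in the tool frame, in m); z points along the fingers, y is the line along which they close (so a half turn about z gives the same grasp; the last joint's range is limited). The gripper opens to 87 mm and grips with 3 to 60 N. Pads are 19 mm wide; open, the fingers measure 117 mm over their backs; the gripper's body (75 mm by 190 mm) begins 51 mm behind the grasp point.
Start: joints at [-1.502, 0.527, 1.433, -0, 1.181, -0.178], TCP at [0.153, -0.606, 0.242] pointing down, gripper open.
Joint ranges: [-3.08, 3.08], [-0.75, 2.2], [0.22, 2.44], [-1.43, 4.57], [0, 2.65], [-2.85, 2.85]. Speed limits (rad/s): [2.79, 2.79, 3.14, 3.14, 3.14, 3.14].

INTERFACE

Orientations are given as a unit quaternion [w, x, y, z].
In Python, from plant import robot gives the robot as it stands.
- The arm moves only by the tool servo_tool, never from a script. Its argument "motion" is a list of rows, each a list of 6 numbers: the shift along the tool's x, y, z in cm, then the turn, a rotation vector about the tool's x, y, z in rad. In form: [[dx, dy, dz, wx, wy, wz], ...]. A call has 1 to 20 rows; each row is the pose to reach, as a shift and turn from the pose commanded when the call began, along the tool's axes at that moment; what a row does not reach only later rows make up. A row lasts 1/10 s, in which the tool goes at most 50 mm and 8.59 degrees, less where a joint would pass 70% of its speed; a pose out of reach is approached as far as the arm can. A call with a gripper value outside its range is refused whole. "gripper" is the finger opening in cm, from 0 to 8.7, set as the call begins (left out, the last holds). The fingers move at their own pace and stop on an object; "force" is the grip in N (left out, the last holds). Time passes only in rows, so rows that repeat a pose let the fingers close. It gives the time, the measured TCP pose, the force, the opening and the grip force at its end, in the units of the state.
- robot.state(): the state, without advancing time (a new reading comes with each control period).
- robot.read_camera(name): name is "scene" or "top" or "wrist"; returns a dict with "image" (384x512x3 uint8, red, green, blue), "fx", "fy", "cx", "cy" (pixels), "R" (3x3) and "t" (3): a world point X has camera coordinates R X + t; the wrist camera has in their place "T_tool_cam" (4x4, takes a point from camera to tool coordinates, whose origin is the TCP and whose axes are the flange's). Camera axes: x right, y down, z forward; pixel columns grow to the right and rows downward; lengths in m; the calibration is good to about 2 mm. A picture is of the moment at which its call begins: read the wrist's pose just before it. There is no depth.
- robot.finish_job(): hands the job in; it is judged then, once.
The state is a dict: "clock": time; "q": joint angles; "joint_vel": joint speeds; "tau": joint torques, N m; "tool_pos": TCP position; "orientation": TCP orientation; "wrist_force": force on the tool from outside, world axes, zero at the start; "moment": the same for the moment, N m; "gripper_width": finger opening in m; "finger_force": force on a finger pad.
Only numpy, scipy, OpenCV 4.12 (cv2) and the standard library are available. Lean on these libraries where they do the work, as an engineer would, in place of code of your own. Each camera call takes 0.05 s, during which the arm holds its last target. There are 200 camera calls.

## Working session

There is one attempt and no reset: what is moved stays moved. The work goes in short steps, Python scripts to look and compute and a tool call to move; the robot and the scene stay as the last step left them, time stands still between calls to the robot, and variables do not carry over. Pictures are saved under pics/ and viewed, at most 10 in all, crops included, and the job is handed in when it is done.

Besides the shell and the picture viewer there is one more tool, called by a JSON object that holds its "name" and its "arguments". servo_tool: Moves the arm, as the interface text tells. Its arguments: {"type":"object","properties":{"motion":{"type":"array","items":{"type":"array","items":{"type":"number"}}},"gripper":{"type":"number"},"force":{"type":"number"}},"required":["motion"]}

```bash
mkdir -p pics; ls
python3 - <<'E'
from plant import robot
import cv2,numpy as np
print(robot.state(), robot.tip_reach)
for n in ("scene","top"):
    c=robot.read_camera(n); cv2.imwrite(f"pics/{n}0.png",c["image"][:,:,::-1])
    np.savez(f"{n}0.npz",**c); print(n,c["fx"],c["cx"],c["cy"],c["R"],c["t"])
E
```

```text
pics
{'clock': 0.0, 'q': array([-1.50149572e+00,  5.28447266e-01,  1.43388853e+00, -2.18756648e-05,
        1.18139988e+00, -1.78519044e-01]), 'joint_vel': array([ 0.00080563,  0.00083844, -0.00107121,  0.00180109, -0.002327  ,
       -0.00025791]), 'tau': array([-9.69896359e-05, -4.40046251e+01, -1.76591706e+01,  6.32063462e-02,
        5.84405672e-02, -1.72386826e-04]), 'tool_pos': array([ 0.15326971, -0.60520639,  0.24058759]), 'orientation': array([-1.07046759e-03,  9.92331910e-01,  1.23597053e-01,  4.83859224e-05]), 'wrist_force': array([-0.8124644 ,  0.03991734,  0.73927378]), 'moment': array([-0.00777777, -0.01333742,  0.00465477]), 'finger_force': 0.0, 'gripper_width': 0.08741267178535167} 0.019
scene 459.5888129129229 263.5302065305431 189.4112703684348 [[-0.8993796  -0.43707024 -0.00927051]
 [-0.18245487  0.39454759 -0.90057894]
 [ 0.39727391 -0.80827088 -0.43459364]] [0.53242156 0.19406535 0.98347224]
top 475.0019857362873 252.0690924148261 189.56053080822247 [[-0.04495141 -0.99898133 -0.00395868]
 [-0.97606076  0.04476348 -0.21284178]
 [ 0.21280217 -0.00570362 -0.97707866]] [-0.00839112  0.60789396  1.45840898]
```

View pics/top0.png

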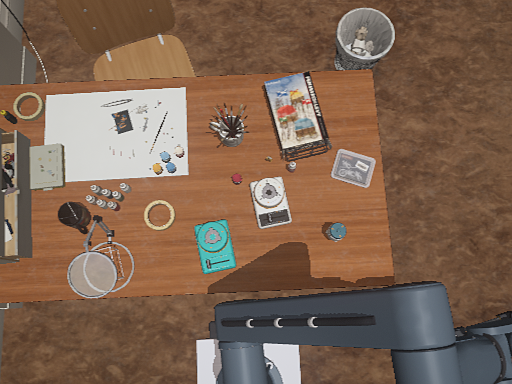

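View pics/scene0.png

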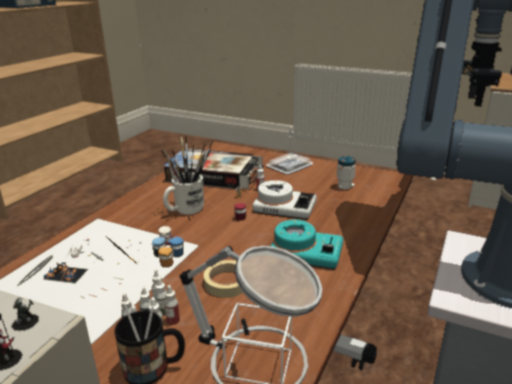

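The grey mixer is at top px (270,195). Its lookalike is the turquoise one at (214,242), which I reject. The cup with the teal lid is at (336,231), and nothing else resembles it except the bin at (364,38) and the mugs at (73,213) and (232,130). Red pot is at (237,179), dropper at (291,166), tape at (160,215). Next is one close crop with a position estimate.

```bash
cat > h.py <<'E'
import numpy as np,cv2
from scipy.spatial.transform import Rotation as Ro
def ray(c,uv,z,T=None):
    """world point at height z seen at pixel uv; T=(R,t) world->cam"""
    R,t=(c["R"],c["t"]) if T is None else T
    d=np.array([(uv[0]-c["cx"])/c["fx"],(uv[1]-c["cy"])/c["fy"],1.])
    o=-R.T@t; d=R.T@d
    return o+d*(z-o[2])/d[2]
def proj(c,X,T=None):
    R,t=(c["R"],c["t"]) if T is None else T
    p=R@np.asarray(X)+t
    return np.array([c["cx"]+c["fx"]*p[0]/p[2],c["cy"]+c["fy"]*p[1]/p[2]])
def wristT(c,s):
    """world->cam for the wrist camera at state s"""
    w,x,y,z=s["orientation"]; Rw=Ro.from_quat([x,y,z,w]).as_matrix()
    M=np.eye(4); M[:3,:3]=Rw; M[:3,3]=s["tool_pos"]; M=np.linalg.inv(M@c["T_tool_cam"])
    return M[:3,:3],M[:3,3]
E
python3 - <<'E'
from h import *
c=np.load("top0.npz")
im=cv2.imread("pics/top0.png")
cv2.imwrite("pics/crop.png",cv2.resize(im[140:260,220:360],(700,600),interpolation=cv2.INTER_CUBIC))
for n,uv,z in [("cup",(336,229),.092),("tower",(268,191),.06),("slider",(272,218),.049),("pot",(237,179),.03),("drop",(291,165),.08),("x",(268,158),.02),("turq",(212,236),.06),("tape",(160,215),.025)]: print(n,ray(c,uv,z).round(3))
from plant import robot
w=robot.read_camera("wrist"); print(w["T_tool_cam"].round(3),w["fx"])
E
```

```text
cup [ 0.465 -0.289  0.092]
tower [ 0.601 -0.087  0.06 ]
slider [ 0.514 -0.096  0.049]
pot [0.653 0.012 0.03 ]
drop [ 0.679 -0.164  0.08 ]
x [ 0.723 -0.094  0.02 ]
turq [0.464 0.097 0.06 ]
tape [0.545 0.267 0.025]
[[ 0.    -0.964 -0.267  0.073]
 [ 1.     0.     0.     0.001]
 [-0.    -0.267  0.964 -0.144]
 [ 0.     0.     0.     1.   ]] 345.4919338627226
```

View pics/crop.png

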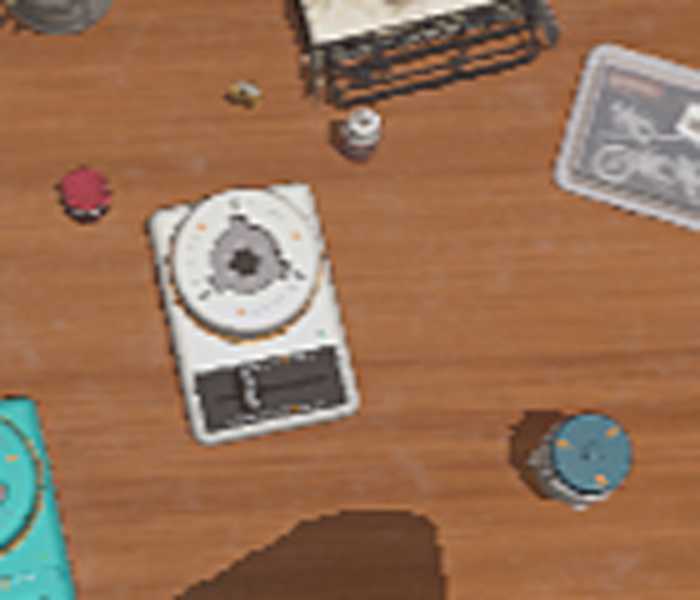

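The crop confirms the choice. It shows the grey mixer's tower at crop (245,262), the slider cap at (250,387) and the orange ticks near (283,356). The cup's teal lid is at (592,455) with three orange bars, the figure at (243,95), the pot at (85,192) and the dropper at (362,135). I'll move over the mixer for one close look.

{"name": "servo_tool", "arguments": {"motion": [[4, -3, 0, 0, 0, 0], [8, -6, 0, 0, 0, 0], [12, -9, 0, 0, 0, 0], [16, -12, 0, 0, 0, 0], [20, -15, 0, 0, 0, 0], [24, -18, 0, 0, 0, 0], [28, -21, 0, 0, 0, 0], [32, -24, 0, 0, 0, 0], [36, -27, 0, 0, 0, 0], [40, -30, 0, 0, 0, 0], [44, -33, 0, 0, 0, 0], [48, -36, 0, 0, 0, 0], [51, -39, 0, 0, 0, 0], [52, -40, 0, 0, 0, 0], [52, -40, 0, 0, 0, 0], [52, -40, 0, 0, 0, 0], [52, -40, 0, 0, 0, 0]], "gripper": 4, "force": 15}}

```text
clock: 1.85
tool_pos: [0.5584, -0.0921, 0.2414]
orientation: [0.0, 0.992, 0.123, -0.0]
wrist_force: [-0.2, 0.4, 0.6]
gripper_width: 0.0401
finger_force: 0.0
```

Run:
```python
from h import *
from plant import robot
s=robot.state(); c=robot.read_camera("wrist"); T=wristT(c,s)
np.savez("w1.npz",R=T[0],t=T[1],**{k:c[k] for k in("fx","fy","cx","cy","image")})
cv2.imwrite("pics/w1.png",cv2.resize(c["image"][:,:,::-1],(800,600)))
print(s["clock"],s["tool_pos"],s["orientation"],s["q"])
```

```text
1.85 [ 0.55842442 -0.09206469  0.24143425] [ 1.08815204e-04  9.92452556e-01  1.22628254e-01 -4.72319832e-04] [-3.60474824e-01  4.48418461e-01  1.58249957e+00 -7.04839043e-04
  1.11140996e+00  9.64758843e-01]
```

View pics/w1.png

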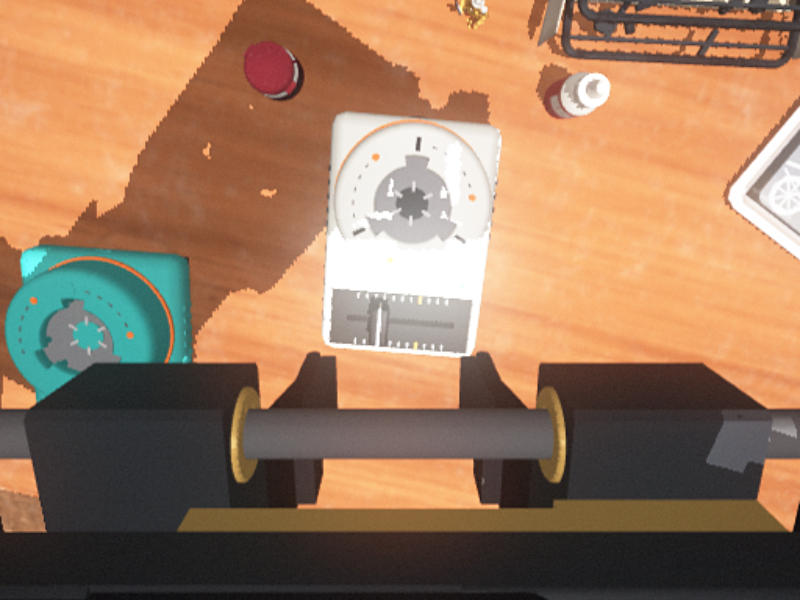

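The wrist view shows the socket centre at (412,203) and the notch bars at (418,143), (361,232) and (460,239). The slider cap's line is at (379,320) and the orange ticks are at (419,299) and (416,346).

Run:
```python
from h import *
from plant import robot
c=np.load("w1.npz"); k=.64
P=lambda u,v,z: ray(c,(u*k,v*k),z)
S=P(412,204,.06-.012)  # ring floor centre guess
bars=[P(418,143,.06),P(361,232,.06),P(460,239,.06)]
dots=[P(376,157,.06),P(472,197,.06)]
B=np.mean(bars,0)
print("bars",[b.round(4) for b in bars],"mean",B.round(4),S.round(4))
for i,b in enumerate(bars): d=b-B; print(np.linalg.norm(d).round(4),(np.degrees(np.arctan2(d[1],d[0]))-[0,120,-120][i]).round(1))
cap=P(379,319,.049); t1,t2=P(419,299,.033),P(416,346,.033)
e1,e2=P(347,322,.033),P(453,325,.033)
print("cap",cap,"ticks",t1,t2,"mid",(t1+t2)/2); d=t1-t2; print("yaw ticks",np.degrees(np.arctan2(d[1],d[0])))
d=e1-e2; print("yaw track",np.degrees(np.arctan2(-d[0],d[1])),np.linalg.norm(d))
y=(e1-e2)/np.linalg.norm(e1-e2)
print("cap->mark along -y",-(((t1+t2)/2-cap)@y), "cap from left", -(cap-e1)@y)
R=Ro.from_quat(np.roll(robot.state()["orientation"],-1)).as_matrix()
print("tool delta cap",R.T@(cap-robot.state()["tool_pos"]))
```

```text
bars [array([ 0.6361, -0.0857,  0.06  ]), array([ 0.5778, -0.0654,  0.06  ]), array([ 0.5883, -0.1245,  0.06  ])] mean [ 0.6007 -0.0918  0.06  ] [ 0.6005 -0.0916  0.048 ]
0.0359 9.9
0.035 10.9
0.0349 9.1
cap [ 0.52347249 -0.08930075  0.049     ] ticks [ 0.53878896 -0.11289557  0.033     ] [ 0.50559066 -0.11946134  0.033     ] mid [ 0.52218981 -0.11617846  0.033     ]
yaw ticks 11.187266690535688
yaw track 12.386567030141329 0.07264063685219557
cap->mark along -y 0.02597692489263077 cap from left 0.022261985912535538
tool delta cap [-0.03316121 -0.01131734  0.1925164 ]
```

{"name": "servo_tool", "arguments": {"motion": [[-1, -0.4, 3, 0, 0, 0.02], [-2, -0.8, 7, 0, 0, 0.04], [-3, -1.1, 11, 0, 0, 0.06], [-3.3, -1.1, 15, 0, 0, 0.06], [-3.3, -1.1, 17, 0, 0, 0.06], [-3.3, -1.1, 18.4, 0, 0, 0.06], [-3.3, -1.1, 18.4, 0, 0, 0.06], [-3.3, -1.1, 18.4, 0, 0, 0.06]]}}

```text
clock: 2.7
tool_pos: [0.5245, -0.0891, 0.0578]
orientation: [0.0, 0.996, 0.093, -0.0]
wrist_force: [0.5, 0.3, 0.7]
gripper_width: 0.04
finger_force: 0.0
```

{"name": "servo_tool", "arguments": {"motion": [[0, 0, 0, 0, 0, 0], [0, 0, 0, 0, 0, 0], [0, 0, 0, 0, 0, 0], [0, 0, 0, 0, 0, 0], [0, 0, 0, 0, 0, 0], [0, 0, 0, 0, 0, 0]], "gripper": 0.5, "force": 10}}

```text
clock: 3.3
tool_pos: [0.5249, -0.0879, 0.0579]
orientation: [0.0, 0.996, 0.094, 0.0]
wrist_force: [-1.1, 1.5, 3.2]
gripper_width: 0.0121
finger_force: 10.0
```

{"name": "servo_tool", "arguments": {"motion": [[0, 0.5, 0, 0, 0, 0], [0, 1.0, 0, 0, 0, 0], [0, 1.6, 0, 0, 0, 0], [0, 2.2, 0, 0, 0, 0], [0, 2.65, 0, 0, 0, 0], [0, 2.65, 0, 0, 0, 0], [0, 2.65, 0, 0, 0, 0]]}}

```text
clock: 4.0
tool_pos: [0.5293, -0.115, 0.0579]
orientation: [0.0, 0.996, 0.094, -0.0]
wrist_force: [-2.6, -1.0, 5.2]
gripper_width: 0.0118
finger_force: 10.0
```

{"name": "servo_tool", "arguments": {"motion": [[0, 0, 0, 0, 0, 0], [0, 0, 0, 0, 0, 0], [0, 0, 0, 0, 0, 0], [0, 0, -4, 0, 0, 0], [0, 0, -8, 0, 0, 0], [0, 0, -12, 0, 0, 0], [0, 0, -15, 0, 0, 0], [0, 0, -15, 0, 0, 0]], "gripper": 4}}

```text
clock: 4.8
tool_pos: [0.5324, -0.1151, 0.2119]
orientation: [0.002, 0.996, 0.094, 0.004]
wrist_force: [0.3, -0.2, 0.2]
gripper_width: 0.0398
finger_force: 0.0
```

Run:
```python
from h import *
from plant import robot
s=robot.state(); c=robot.read_camera("wrist"); T=wristT(c,s)
np.savez("w2.npz",R=T[0],t=T[1],**{k:c[k] for k in("fx","fy","cx","cy","image")})
T=(T[0],T[1]); u,v=proj(c,(.522,-.116,.04),T).astype(int); u0,v0=u-60,v-45
cv2.imwrite("pics/w2.png",cv2.resize(c["image"][max(v0,0):v0+90,u0:u0+120,::-1],None,fx=6,fy=6,interpolation=cv2.INTER_CUBIC))
print(u0,v0,s["tool_pos"])
```

```text
191 144 [ 0.53238948 -0.11506455  0.21186018]
```

View pics/w2.png

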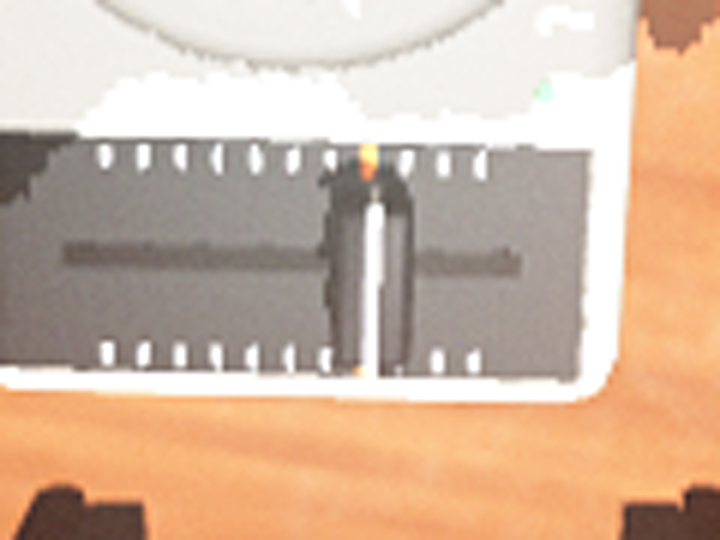

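The crop shows the cap line at (373,285) in line with the orange ticks at (369,160) and (362,370), about 1 mm off, so the slider is set. Next is a look at the cup.

{"name": "servo_tool", "arguments": {"motion": [[-2, 3, -1, 0, 0, 0], [-4, 7, -2, 0, 0, 0], [-6, 11, -3, 0, 0, 0], [-8, 14.5, -4, 0, 0, 0], [-8.8, 15.8, -4, 0, 0, 0], [-8.8, 15.8, -4, 0, 0, 0], [-8.8, 15.8, -4, 0, 0, 0], [-8.8, 15.8, -4, 0, 0, 0]], "gripper": 8.7}}

```text
clock: 5.65
tool_pos: [0.4725, -0.2835, 0.2464]
orientation: [-0.001, 0.996, 0.095, -0.001]
wrist_force: [1.0, -0.1, 0.6]
gripper_width: 0.0858
finger_force: 0.0
```

Run:
```python
from h import *
from plant import robot
s=robot.state(); c=robot.read_camera("wrist"); T=wristT(c,s)
np.savez("w3.npz",R=T[0],t=T[1],**{k:c[k] for k in("fx","fy","cx","cy","image")})
u,v=proj(c,(.465,-.289,.092),T).astype(int); u0,v0=u-60,v-50
cv2.imwrite("pics/w3.png",cv2.resize(c["image"][max(v0,0):v0+100,u0:u0+120,::-1],None,fx=6,fy=6,interpolation=cv2.INTER_CUBIC))
print(u0,v0,s["tool_pos"],s["orientation"],s["q"])
```

```text
198 140 [ 0.47247225 -0.28353778  0.24641502] [-1.34728728e-03  9.95515172e-01  9.45888113e-02 -8.26814963e-04] [-7.43640224e-01  4.23184569e-01  1.61201713e+00  6.39023034e-04
  1.10950035e+00  6.37409679e-01]
```

View pics/w3.png

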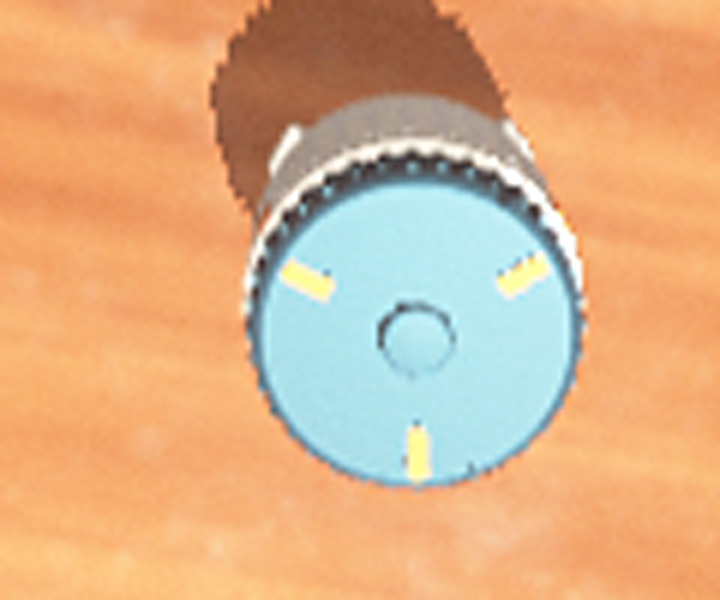

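The crop shows the lid with orange bars at (307,281), (524,277) and (418,453).

Run:
```python
from h import *
c=np.load("w3.npz")
b=[ray(c,(198+u/6,140+v/6),.092) for u,v in((307,281),(524,277),(418,453))]
m=np.mean(b,0); print(m)
for x in b: d=x-m; print(np.linalg.norm(d).round(4),np.degrees(np.arctan2(d[1],d[0])).round(1))
R=Ro.from_quat(np.roll([-.00135,.99552,.09459,-.0008],-1)).as_matrix()
print(R.T@(m-np.array([.47247,-.28354,.2464])),np.degrees(np.arctan2(R[1,0],R[0,0])))
```

```text
[ 0.46117918 -0.29798585  0.092     ]
0.0185 72.6
0.0185 -48.4
0.0182 -167.8
[-0.01360289  0.01249929  0.15438346] 10.8555133899241
```

{"name": "servo_tool", "arguments": {"motion": [[-0.7, 0.6, 2, 0, 0, 0], [-1.36, 1.25, 5, 0, 0, 0], [-1.36, 1.25, 9, 0, 0, 0], [-1.36, 1.25, 13, 0, 0, 0], [-1.36, 1.25, 17, 0, 0, 0], [-1.36, 1.25, 19, 0, 0, 0], [-1.36, 1.25, 19, 0, 0, 0], [-1.36, 1.25, 19, 0, 0, 0]]}}

```text
clock: 6.5
tool_pos: [0.4621, -0.2996, 0.0576]
orientation: [-0.0, 0.996, 0.095, -0.0]
wrist_force: [-0.2, -0.2, 0.4]
gripper_width: 0.087
finger_force: 0.0
```

{"name": "servo_tool", "arguments": {"motion": [[0, 0, 0, 0, 0, 0], [0, 0, 0, 0, 0, 0], [0, 0, 0, 0, 0, 0], [0, 0, 0, 0, 0, 0], [0, 0, 0, 0, 0, 0], [0, 0, 0, 0, 0, 0], [0, 0, 0, 0, 0, 0]], "gripper": 4, "force": 40}}

```text
clock: 7.2
tool_pos: [0.4612, -0.2998, 0.0579]
orientation: [-0.001, 0.996, 0.094, -0.0]
wrist_force: [-0.2, 2.9, 5.8]
gripper_width: 0.0528
finger_force: 40.0
```

{"name": "servo_tool", "arguments": {"motion": [[0, 0, -2, 0, 0, 0], [0, 0, -5, 0, 0, -0.1], [0, 0, -8, 0, 0, -0.2], [0, 0, -10.2, 0, 0, -0.3], [2, -2, -10.2, 0, 0, -0.4], [4.5, -4, -10.2, 0, 0, -0.5], [7, -6, -10.2, 0, 0, -0.6], [9.5, -8, -10.2, 0, 0, -0.7], [12, -10, -10.2, 0, 0, -0.8], [13.3, -11.4, -10.2, 0, 0, -0.9], [13.9, -11.9, -10.2, 0, 0, -0.98], [13.9, -11.9, -10.2, 0, 0, -1.01], [13.9, -11.9, -10.2, 0, 0, -1.01], [13.9, -11.9, -10.2, 0, 0, -1.01]]}}

```text
clock: 8.6
tool_pos: [0.5755, -0.1583, 0.1593]
orientation: [-0.0, 0.826, 0.563, -0.0]
wrist_force: [-1.2, -0.6, -2.6]
gripper_width: 0.053
finger_force: 39.9
```

Run:
```python
from h import *
from plant import robot
s=robot.state(); c=robot.read_camera("wrist"); T=wristT(c,s)
np.savez("w4.npz",R=T[0],t=T[1],pos=s["tool_pos"],ori=s["orientation"],Ttc=c["T_tool_cam"],**{k:c[k] for k in("fx","fy","cx","cy","image")})
cv2.imwrite("pics/w4.png",cv2.resize(c["image"][:,:,::-1],(800,600),interpolation=cv2.INTER_CUBIC))
print(s)
```

```text
{'clock': 8.6, 'q': array([-4.55377760e-01,  5.93058159e-01,  1.58058117e+00, -4.50273955e-04,
        9.68391924e-01, -8.02485916e-02]), 'joint_vel': array([-3.03174829e-03, -2.82071162e-03, -1.03017271e-03,  5.96481408e-03,
        3.57954313e-05, -4.10792069e-03]), 'tau': array([ 3.18230828e-01, -4.46229672e+01, -1.48195276e+01,  7.31169828e-02,
        4.30330297e-02, -4.93196159e-03]), 'tool_pos': array([ 0.5754752 , -0.15833649,  0.15925253]), 'orientation': array([-9.88012133e-05,  8.26485064e-01,  5.62958574e-01, -2.69689371e-04]), 'wrist_force': array([-1.24368894, -0.60805333, -2.57419122]), 'moment': array([-0.01314892, -0.05569421,  0.00360831]), 'finger_force': 39.921887283126125, 'gripper_width': 0.05304005903594677}
```

View pics/w4.png

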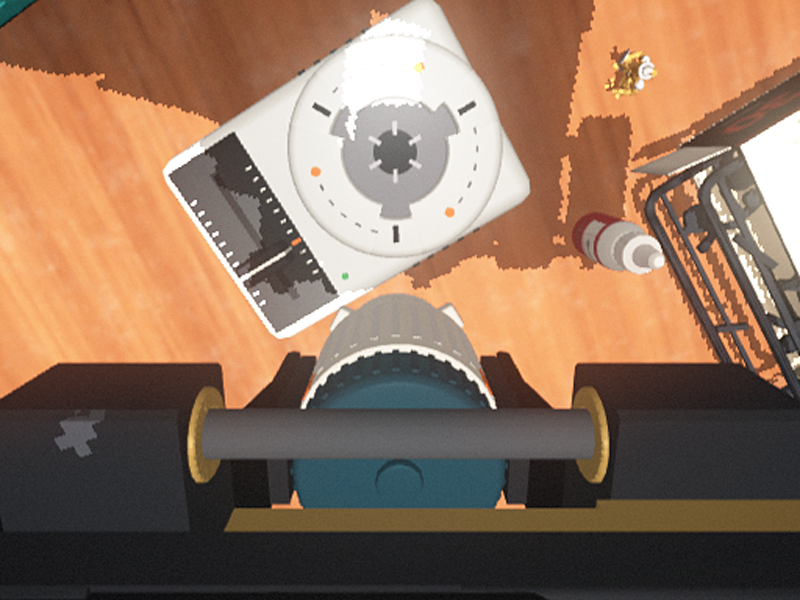

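The view shows notch bars at (321,109), (467,106) and (396,233), the button at (399,480), and foot tabs at about (339,315) and (458,312). Socket and cup are both in the tool frame now, so I'll compute the offset between them.

Run:
```python
from h import *
c=np.load("w4.npz"); k=.64
R=Ro.from_quat(np.roll(c["ori"],-1)).as_matrix(); p=c["pos"]
tool=lambda u,v,z:R.T@(ray(c,(u*k,v*k),z)-p)   # z world
b=[tool(*q,.06) for q in((321,109),(467,106),(396,233))]; m=np.mean(b,0); print("socket",m)
for x in b: d=x-m; print(np.linalg.norm(d[:2]).round(4),np.degrees(np.arctan2(d[1],d[0])).round(1))
o=[tool(*q,.06) for q in((316,172),(449,212),(419,68))]; print("dots mean",np.mean(o,0))
zt=lambda t:p[2]-t
cen=tool(399,481,zt(-.037)); print("cup button",cen)
for q in((339,315),(458,312)):
    d=tool(*q,zt(.050))-[0,0,0]; print("tab",d,np.degrees(np.arctan2(d[1]-cen[1],d[0]-cen[0])))
print("world socket",R@m+p)
```

```text
socket [ 0.07204747 -0.00076441  0.0992288 ]
0.0357 -61.2
0.0358 59.0
0.0357 179.1
dots mean [ 0.07147731 -0.00077603  0.09922899]
cup button [ 0.00046357  0.00073067 -0.0370005 ]
tab [ 0.0128678  -0.02149021  0.05000574] -60.82870182709227
tab [0.01404858 0.02309648 0.04998452] 58.72547124209076
world socket [ 0.60108915 -0.09102648  0.06      ]
```

{"name": "servo_tool", "arguments": {"motion": [[2, 0, 0, 0, 0, 0], [5, -0.1, 0, 0, 0, 0], [7, -0.13, 0, 0, 0, 0], [7.15, -0.13, 0, 0, 0, 0], [7.15, -0.13, 1.5, 0, 0, 0], [7.15, -0.13, 3, 0, 0, 0], [7.15, -0.13, 3.8, 0, 0, 0], [7.15, -0.13, 3.8, 0, 0, 0]]}}

```text
clock: 9.45
tool_pos: [0.5996, -0.0913, 0.1203]
orientation: [-0.001, 0.826, 0.563, -0.001]
wrist_force: [0.1, 0.3, -1.3]
gripper_width: 0.0529
finger_force: 39.9
```

{"name": "servo_tool", "arguments": {"motion": [[0, 0, 0.3, 0, 0, 0], [0, 0, 0.6, 0, 0, 0], [0, 0, 0.8, 0, 0, 0], [0, 0, 1.0, 0, 0, 0], [0, 0, 1.2, 0, 0, 0], [0, 0, 1.2, 0, 0, 0]]}}

```text
clock: 10.05
tool_pos: [0.6006, -0.0905, 0.1093]
orientation: [-0.0, 0.826, 0.564, -0.0]
wrist_force: [0.5, -0.2, -2.0]
gripper_width: 0.0527
finger_force: 39.9
```

The tabs have dropped through the notches without contact force. Next I push down.

{"name": "servo_tool", "arguments": {"motion": [[0, 0, 0.3, 0, 0, 0], [0, 0, 0.5, 0, 0, 0], [0, 0, 0.7, 0, 0, 0], [0, 0, 0.9, 0, 0, 0], [0, 0, 1.1, 0, 0, 0], [0, 0, 1.1, 0, 0, 0], [0, 0, 1.1, 0, 0, 0]]}}

```text
clock: 10.75
tool_pos: [0.6008, -0.0905, 0.0993]
orientation: [0.0, 0.826, 0.564, 0.0]
wrist_force: [-2.3, 1.1, 6.1]
gripper_width: 0.0526
finger_force: 40.0
```

{"name": "servo_tool", "arguments": {"motion": [[0, 0, 0.05, 0, 0, 0.1], [0, 0, 0.05, 0, 0, 0.2], [0, 0, 0.05, 0, 0, 0.3], [0, 0, 0.05, 0, 0, 0.4], [0, 0, 0.05, 0, 0, 0.5], [0, 0, 0.05, 0, 0, 0.6], [0, 0, 0.05, 0, 0, 0.7], [0, 0, 0.05, 0, 0, 0.8], [0, 0, 0.05, 0, 0, 0.9], [0, 0, 0.05, 0, 0, 1.0], [0, 0, 0.05, 0, 0, 1.1], [0, 0, 0.05, 0, 0, 1.2], [0, 0, 0.05, 0, 0, 1.3], [0, 0, 0.05, 0, 0, 1.3], [0, 0, 0.05, 0, 0, 1.3]]}}

```text
clock: 12.25
tool_pos: [0.6006, -0.0907, 0.099]
orientation: [0.0, 0.999, -0.05, -0.0]
wrist_force: [-3.0, 0.9, 5.5]
gripper_width: 0.0524
finger_force: 40.0
```

Run:
```python
from plant import robot
s=robot.state();print(s["moment"],s["wrist_force"],s["q"],s["tool_pos"],s["orientation"])
```

```text
[0.02642782 0.52092898 0.29185019] [-3.03180786  0.94235514  5.54957023] [-3.33242021e-01  6.90825601e-01  1.59035718e+00 -1.06455883e-03
  8.60507406e-01  1.33878597e+00] [ 0.60055521 -0.09066568  0.09898318] [ 3.73933374e-04  9.98736710e-01 -5.02475679e-02 -1.59370903e-04]
```

{"name": "servo_tool", "arguments": {"motion": [[0, 0, 0, 0, 0, 0.04], [0, 0, 0, 0, 0, 0.08], [0, 0, 0, 0, 0, 0.08], [0, 0, 0, 0, 0, 0.08]]}}

```text
clock: 12.65
tool_pos: [0.6005, -0.0906, 0.0989]
orientation: [0.0, 0.996, -0.09, -0.0]
wrist_force: [-2.9, 0.3, 5.9]
gripper_width: 0.0527
finger_force: 40.0
```

Run:
```python
from h import *
from plant import robot
s=robot.state();print(s["moment"],s["wrist_force"],s["q"][5],s["tool_pos"],s["orientation"])
c=robot.read_camera("wrist"); 
cv2.imwrite("pics/w5.png",cv2.resize(c["image"][:,:,::-1],(800,600),interpolation=cv2.INTER_CUBIC))
```

```text
[0.03936088 0.55027789 0.32604712] [-2.94420239  0.30617415  5.90342765] 1.4187795642107126 [ 0.60049842 -0.0906399   0.09893587] [ 3.57846993e-04  9.95929190e-01 -9.01380412e-02 -2.34177010e-04]
```

View pics/w5.png

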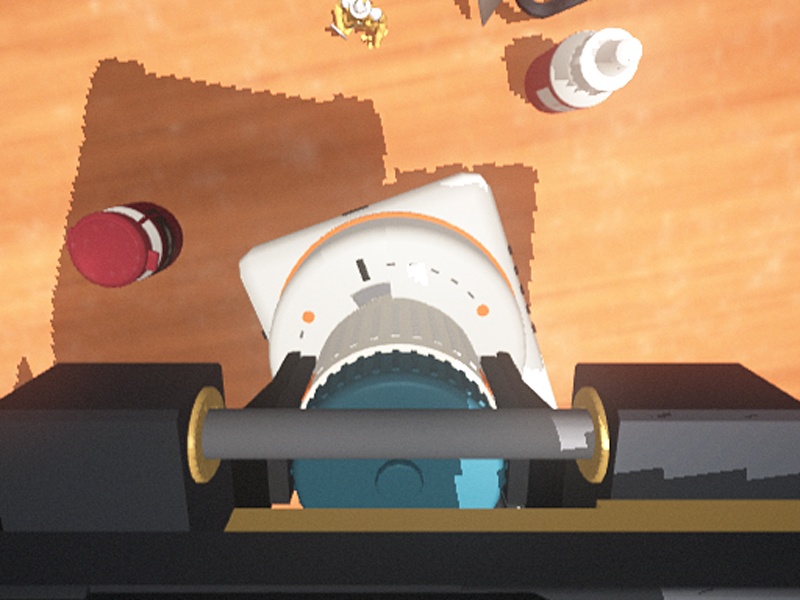

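The view shows the lid and bars unmoved in the gripper, so there's no slip, and the bystanders are undisturbed. I'll give one more nudge to reach the stop firmly.

{"name": "servo_tool", "arguments": {"motion": [[0, 0, 0, 0, 0, 0.04], [0, 0, 0, 0, 0, 0.06], [0, 0, 0, 0, 0, 0.06], [0, 0, 0, 0, 0, 0.06], [0, 0, 0, 0, 0, 0.06]]}}

```text
clock: 13.2
tool_pos: [0.6005, -0.0906, 0.0989]
orientation: [0.0, 0.993, -0.12, -0.0]
wrist_force: [-2.2, -0.1, 6.1]
gripper_width: 0.053
finger_force: 40.0
```

Run:
```python
from plant import robot
s=robot.state();print(s["moment"],s["wrist_force"],s["q"][5],s["tool_pos"],s["orientation"],s["joint_vel"])
```

```text
[0.05533497 0.56053462 0.31700348] [-2.22304656 -0.07363035  6.1249874 ] 1.478709814158433 [ 0.60048535 -0.09059594  0.09893741] [ 3.68229142e-04  9.92786318e-01 -1.19896347e-01 -2.38824350e-04] [-5.72724881e-04 -5.45009448e-04 -1.54547191e-03 -1.87305323e-03
 -1.55043163e-03 -9.88642703e-05]
```

Run:
```python
from h import *
from plant import robot
c=robot.read_camera("wrist")["image"]; a=np.load("w4.npz")["image"]
f=lambda i:cv2.resize(i[180:265,185:330,::-1],None,fx=3.5,fy=3.5,interpolation=cv2.INTER_CUBIC)
cv2.imwrite("pics/w6.png",np.vstack([f(a),f(c)]))
```

```text
(no output)
```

View pics/w6.png

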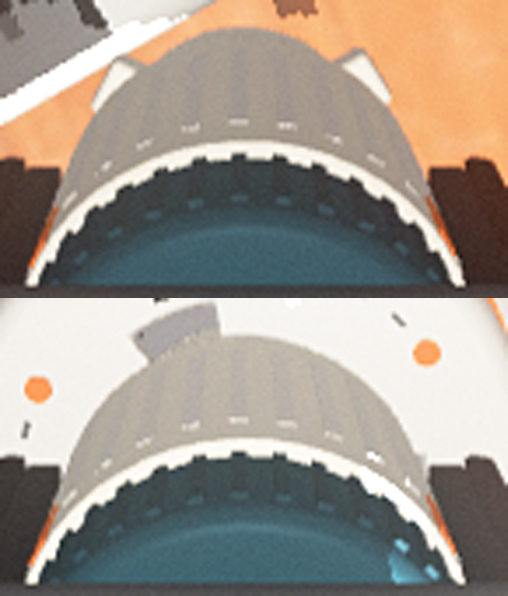

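The flute highlights match before and after the twist, so the cup has not slipped. It has turned about 1.44 rad with the plate about 5 mm down, and the arm is still. Handing in.

```bash
python3 -c "
from plant import robot
print(robot.finish_job())"
```

```text
the job is handed in; nothing more can be done
None
```

I handed the job in with the slider about 1 mm from the orange mark and the cup still gripped in the socket. It is pressed about 5 mm down and twisted clockwise about 1.44 rad, but I felt no firm stop. I saw no bystander move; the hand-in returned no verdict.

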